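# Hold a colour reader on the medium roast tile

### The job

Check the hand-held roast-colour reader on its reference tiles: lift the orange reader out of its white dock and hold its sprung nose on the medium-brown tile (not the light or the dark one), inside the white ring, square to the sloping tile and pressed lightly, so that the nose is about half way in. Finish while still holding the reader there in the gripper; do not let go of it, never press hard, and leave the bowl, spoon and jar where they are.

Things in the scene. Friction and masses are not known exactly. Their poses are not given: they have to be found in the camera images.
- reader: loose hand-held reader, 0.22 to 0.35 kg, upright in the dock, nose down. Origin: centre of the barrel's lower end; z up its length. Aluminium barrel 34 mm across, z 0 to 40; black collar 49 mm across, z 40 to 50, rests on the dock's top; orange head 46 (x) by 32 (y) mm, z 50 to 126: grip it across y at about z 95. White nose sticks 14 mm out of the lower end
- nose_tip (a point): centre of the flat end of the reader's round white nose (26 mm diameter), at reader x 0, y 0, z -14 mm when the nose is out; moves with the nose
- nose (a joint): how far the spring-loaded nose is pushed into the reader: 0 = fully out, 0.012 m = fully in. Its spring gives 0.5 N at 0 and 6.5 N at 0.012 (500 N/m)
- dock: white fixed block, 80 x 80 mm and 60 mm high, with an upright 41 mm through-hole in which the reader stands. Origin: centre of its underside, on the table
- medium_tile: medium-brown reference tile, 78 mm square, fixed on a grey 84 mm stand on the board, sloping 18 degrees, low side roughly towards the robot. Origin: centre of its flat upper face, 64 mm above the table; z is the face's outward normal, x runs up the slope, y is level. White ring printed about the origin, 40 mm inside and 46 mm outside diameter
- medium_spot (a point): centre of the white ring on the medium-brown tile (same point as that tile's origin)
- light_tile: the light tan tile, of the same size, ring and slope; not the one wanted. The three tiles stand side by side about 112 mm apart, in any order
- dark_tile: the nearly black-brown tile, of the same size, ring and slope; not the one wanted
- board: fixed wooden board 200 mm (x) by 360 mm (y), 18 mm thick, with a sheet of paper on it, under the three tile stands. Origin: centre of its underside
- bowl: loose white cupping bowl, 100 mm diameter, 60 mm high; bystander. Origin: centre of its underside
- spoon: loose metal spoon with a wooden handle, about 200 mm long, lying on the table; bystander. Origin: centre of its underside
- jar: loose amber jar with a metal cap, 70 mm diameter, 100 mm high; bystander. Origin: centre of its underside

How it is judged:
On the way:
1. the reader is held by the fingers, lifted clear of the dock (height (world z) of nose_tip above 0.075 m and contact force between the fingers and reader above 1 N and contact force between reader and dock below 0.05 N), for 0.2 s.
At the end, for the whole second after the job is handed in: Nose tip within 7 mm of the medium ring's centre, reader within 6 degrees of the tile's normal, nose in 3 to 10 mm of 12, contact 1 to 9 N, reader still (under 20 mm/s), gripped and clear of the dock; bowl, spoon and jar within 20 mm of their starts (distance between nose_tip and medium_spot below 0.007 m and angle between the z axis of reader and the z axis of medium_tile, either way round below 0.105 rad and value of joint nose between 0.003 and 0.01 m and contact force between reader and medium_tile between 1 and 9 N and contact force between the fingers and reader above 1 N and contact force between reader and dock below 0.1 N and linear speed of reader below 0.02 m/s and distance of each of bowl, spoon, jar from where it was at the start of the episode below 0.02 m); the arm keeps its last pose, push and grip.
It fails at once if the reader is pressed on the medium tile with over 20 N (contact force between reader and medium_tile above 20 N).
It fails at once if the bowl is moved by 20 mm or more (distance of bowl from where it was at the start of the episode above 0.02 m).
It fails at once if the spoon is moved by 20 mm or more (distance of spoon from where it was at the start of the episode above 0.02 m).
It fails at once if the jar is moved by 20 mm or more (distance of jar from where it was at the start of the episode above 0.02 m).
It also fails if it takes over 38 s, if anything falls off the work surface, if the arm or the gripper's body presses on something with over 40 N, if the wrist force passes 120 N, or if a joint passes its speed limit or range.

### The arm

A 6-joint arm with a two-finger parallel gripper is mounted at the origin on the work surface. World frame = base frame: x ahead of the robot, y to its left, z up, the work surface at z = 0. Lengths are in m, angles in rad, forces in N, time in s.
With the tool pointing down it reaches from about 0.35 to 0.775 m from the base axis. Payload 7.3 kg.
Tool frame: the origin (TCP) lies at the very end of the fingers, on their centre line; the grasp point (between the pads) lies 19 mm behind it; z points along the fingers, y is the line along which they close (so a half turn about z gives the same grasp; the last joint's range is limited). The gripper opens to 92 mm and grips with 3 to 60 N. Pads are 19 mm wide; open, the fingers measure 130 mm over their backs; the gripper's body (75 mm by 190 mm) begins 47 mm behind the grasp point.
Start: joints at [-1.386, 0.342, 1.524, -0, 1.275, -0.146], TCP at [0.171, -0.497, 0.227] pointing down, gripper open.
Joint ranges: [-2.53, 2.53], [-0.77, 2.02], [0.04, 2.7], [-1, 4.14], [0.28, 2.66], [-3.11, 3.11]. Speed limits (rad/s): [2.57, 2.57, 3.14, 3.14, 3.14, 3.14].

### API

Orientations are given as [roll, pitch, yaw] about the fixed x, y, z axes, in that order (R = Rz(yaw) Ry(pitch) Rx(roll)).
In Python, from cell import robot gives the robot as it stands.
- The arm moves only by the tool apply_moves, never from a script. Its argument "motion" is text: rows parted by semicolons, each of 7 numbers parted by spaces: the opening in per cent of the stroke, from 0 (shut) to 100 (fully open), then the shift along the tool's x, y, z in cm, then the turn, a rotation vector about the tool's x, y, z in rad. A call has 1 to 20 rows; each row shifts and turns the commanded pose from where the row before left it, along the tool's axes as they then stand; what a row does not reach is not made up. A row lasts 1/8 s, in which the tool goes at most 62.5 mm and 10.7 degrees, less where a joint would pass 70% of its speed; a pose out of reach is approached as far as the arm can. A call with a gripper value outside its range is refused whole. The fingers move at their own pace and stop on an object; "force" is the grip in N (left out, the last holds). Time passes only in rows, so rows that do not move let the fingers close. It gives the time, the measured TCP pose, the force, the opening and the grip force at its end, in the units of the state.
- robot.observe(): the state, without advancing time (a new reading comes with each control period).
- robot.read_camera(name): name is "side" or "top" or "wrist"; returns a dict with "img" (480x640x3 uint8, red, green, blue), "fovy" (degrees; the focal length in pixels is half the picture's height over the tangent of half this angle, whatever the lens; pixels are square), "cx", "cy" (the principal point, pixels), "k1" (the pictures are not rectified: a ray, as slopes to the right and down, at radius r is drawn at 1 + k1 r^2 times it, then the intrinsics apply), "R" (3x3) and "t" (3): a world point X has camera coordinates R X + t; the wrist camera has in their place "hand_eye" (4x4, takes a point from camera to tool coordinates, whose origin is the TCP and whose axes are the flange's). Camera axes: x right, y down, z forward; pixel columns grow to the right and rows downward; lengths in m; the calibration is good to about 2 mm. A picture is of the moment at which its call begins: read the wrist's pose just before it. There is no depth.
- robot.hand_in(): hands the job in; it is judged then, once.
Trained networks look in a picture, given as the dict that the camera call returned (one of the last four; its "shot" number tells which), for a name from the list of things; names that differ only in an ending like _2 or _b are one class to them, and where a whole thing is asked for, a point or a joint stands for the part that bears it (a point fixed in the world has none). Each returns a list of dicts, best first, with "score" (0 to 1); they miss things now and then, are a little off and sometimes report something else, mostly with a low value. They report only what shows in the picture. A call takes as long as a camera call.
- robot.search_frame(target, picture): "centre" ([x, y, z] in m, in world coordinates, good to about 4 mm: the middle of the surface that is visible of it).
- robot.trace(target, picture): "pixels" (480x640 bool, what is visible of it).
The state is a dict: "time": time; "qpos": joint angles; "qvel": joint speeds; "joint_efforts": joint torques, N m; "tool_pos": TCP position; "tool_rot": TCP orientation; "contact_force": force on the tool from outside, world axes, zero at the start; "torque": the same for the moment, N m; "opening": finger opening in m; "grip_force": force on a finger pad.
Only numpy, scipy, OpenCV 4.12 (cv2) and the standard library are available. Lean on these libraries where they do the work, as an engineer would, in place of code of your own. Each camera call takes 0.05 s, during which the arm holds its last target. There are 200 camera calls.

## Working session

There is one attempt and no reset: what is moved stays moved. The work goes in short steps, Python scripts to look and compute and a tool call to move; the robot and the scene stay as the last step left them, time stands still between calls to the robot, and variables do not carry over. Pictures are saved under pics/ and viewed, at most 10 in all, crops included, and the job is handed in when it is done.

Besides the shell and the picture viewer there is one more tool, called after "Call:" by a JSON object that holds its "api" and its "payload", one argument or row to a line. apply_moves: Moves the arm, as the interface text tells. Its arguments: {"type":"object","properties":{"motion":{"type":"string"},"force":{"type":"number"}},"required":["motion"]}

```bash
ls; mkdir -p pics; cat > h.py <<'E'
import numpy as np,cv2
from cell import robot
from scipy.spatial.transform import Rotation as Ro
def cam(n):
    s=robot.observe(); p=robot.read_camera(n)
    if 'hand_eye' in p and p.get('hand_eye') is not None:
        T=np.eye(4);T[:3,:3]=Ro.from_euler('xyz',s['tool_rot']).as_matrix();T[:3,3]=s['tool_pos']
        C=np.linalg.inv(T@np.array(p['hand_eye']));p['R']=C[:3,:3];p['t']=C[:3,3]
    p['f']=240/np.tan(np.radians(p['fovy'])/2)
    return p
def proj(p,X):
    c=np.atleast_2d(X)@np.array(p['R']).T+np.array(p['t']);s=c[:,:2]/c[:,2:]
    r=(s**2).sum(1,keepdims=True);s=s*(1+p['k1']*r)
    return s*p['f']+[p['cx'],p['cy']]
def ray(p,uv):
    d=(np.atleast_2d(uv)-[p['cx'],p['cy']])/p['f'];s=d.copy()
    for _ in range(20): s=d/(1+p['k1']*(s**2).sum(1,keepdims=True))
    R=np.array(p['R']);o=-R.T@np.array(p['t'])
    return o,np.c_[s,np.ones(len(s))]@R
def atz(p,uv,z):
    o,d=ray(p,uv);return o+d*((z-o[2])/d[:,2:])
def save(p,n):cv2.imwrite('pics/'+n,p['img'][:,:,::-1])
E
python3 - <<'E'
from h import *
print(robot.observe())
for n in ['top','side']:
    p=cam(n);save(p,n+'0.png');print(n,p['fovy'],p['k1'],-np.array(p['R']).T@p['t'])
    for t in ['reader','dock','medium_tile','light_tile','dark_tile','bowl','spoon','jar','board']:
        r=robot.search_frame(t,p);print(t,[(np.round(x['centre'],3),round(x['score'],2)) for x in r[:2]])
E
```

```text
pics
{'time': 0.0, 'qpos': array([-1.38601009e+00,  3.42751403e-01,  1.52499485e+00, -2.90338457e-06,
        1.27540678e+00, -1.45990647e-01]), 'qvel': array([ 0.00110956,  0.00065214,  0.00072352, -0.00070489,  0.00038556,
       -0.00043084]), 'joint_efforts': array([-3.75180180e-04, -4.31243777e+01, -2.44225109e+01,  7.19920266e-02,
        5.58947877e-02, -1.29730879e-04]), 'tool_pos': array([ 0.170459  , -0.49613419,  0.22603782]), 'tool_rot': array([-3.14004847e+00, -2.24244776e-04,  3.30777556e-01]), 'contact_force': array([-0.31345933, -0.30516876,  0.66302439]), 'torque': array([ 0.00099338,  0.01092547, -0.01670983]), 'grip_force': 0.0, 'opening': 0.09173643164539493}
top 53.16668255236646 -0.0808574465253339 [0.4860109  0.01333687 1.28627642]
reader [(array([ 0.484, -0.388,  0.146]), 0.61)]
dock [(array([ 0.489, -0.371,  0.06 ]), 0.66)]
medium_tile [(array([0.552, 0.079, 0.067]), 0.64), (array([0.435, 0.432, 0.018]), 0.29)]
light_tile [(array([0.548, 0.191, 0.063]), 0.66)]
dark_tile [(array([ 0.536, -0.026,  0.061]), 0.56)]
bowl [(array([ 0.709, -0.412,  0.027]), 0.75)]
spoon [(array([0.432, 0.435, 0.018]), 0.69)]
jar [(array([ 0.703, -0.411,  0.024]), 0.24)]
board [(array([0.528, 0.084, 0.018]), 0.8)]
side 43.005388308508316 -0.024147782370701094 [0.40509519 1.26474058 1.02683088]
reader [(array([ 0.485, -0.388,  0.114]), 0.79)]
dock [(array([ 0.481, -0.364,  0.041]), 0.73)]
medium_tile [(array([0.546, 0.09 , 0.064]), 0.97)]
light_tile [(array([0.541, 0.205, 0.065]), 0.61)]
dark_tile [(array([ 0.532, -0.014,  0.065]), 0.69)]
bowl [(array([ 0.7  , -0.412,  0.045]), 0.85), (array([0.499, 0.146, 0.018]), 0.54)]
spoon [(array([0.411, 0.443, 0.016]), 0.71)]
jar [(array([0.585, 0.472, 0.071]), 0.78)]
board []
```

View pics/top0.png

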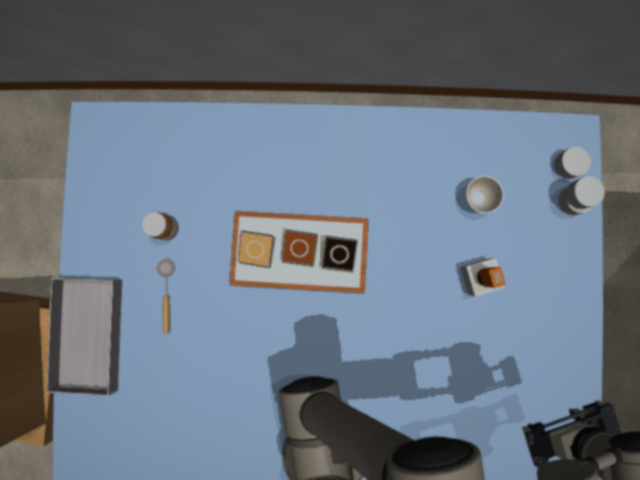

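View pics/side0.png

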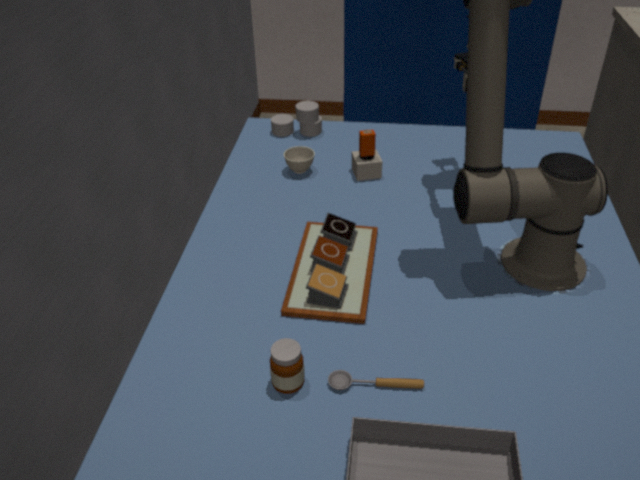

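The top view shows the reader at px (491,277), the medium tile in the middle of the three at (299,247), the bowl at (484,194), the spoon at (166,295) and the jar at (158,225). The side view agrees: medium tile at (330,251), reader at (367,145). Next I move close to the reader.

Call:
{"api": "apply_moves", "payload": {
  "motion": "100 4 0 0 0 0 0;100 5 0 0 0 0 0;100 5 0 0 0 0 0;100 5 0 0 0 0 0;100 3 0 0 0 0 0;100 0 0 0 0 0 0;100 0 0 0 0 0 0",
  "force": 25
}}

```text
time: 1.88
tool_pos: [0.3781, -0.4253, 0.2266]
tool_rot: [-3.141, 0.001, 0.331]
contact_force: [-0.2, -0.5, 0.2]
opening: 0.0918
grip_force: 0.0
```

```bash
python3 - <<'E'
from h import *
p=cam('wrist');save(p,'w1.png');print(p['hand_eye'],p['fovy'],robot.observe()['tool_pos'],robot.observe()['tool_rot'])
for t in ['reader','dock']:
    r=robot.search_frame(t,p);print(t,[(np.round(x['centre'],3),round(x['score'],2)) for x in r[:2]])
print(proj(p,[[.484,-.387,.146],[.485,-.387,.06]]))
E
```

```text
[[ 7.83986748e-04 -9.63472399e-01 -2.67806502e-01  7.22854463e-02]
 [ 9.99999332e-01  5.27888754e-04  1.02827967e-03 -4.22653899e-04]
 [-8.49347035e-04 -2.67807130e-01  9.63472169e-01 -1.58204574e-01]
 [ 0.00000000e+00  0.00000000e+00  0.00000000e+00  1.00000000e+00]] 62.99539084651666 [ 0.37779093 -0.42546246  0.22670335] [-3.14156197e+00  4.33966429e-04  3.30034516e-01]
reader [(array([ 0.485, -0.402,  0.144]), 0.61)]
dock [(array([ 0.475, -0.398,  0.062]), 0.92)]
[[322.57329512  49.40073405]
 [323.66576576  68.77909286]]
```

View pics/w1.png

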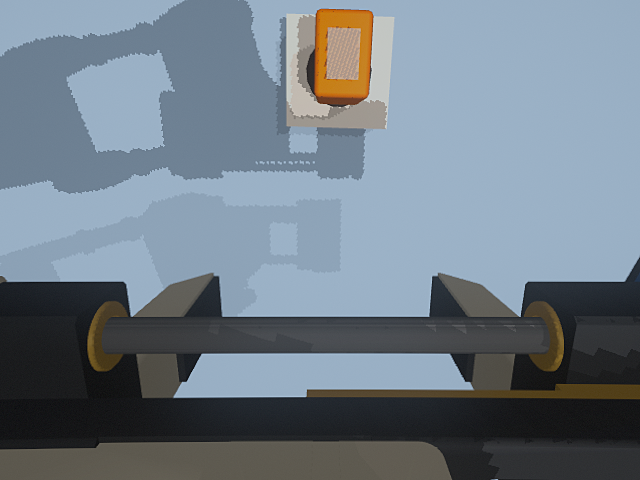

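The wrist view shows the reader's head at px (344,53), its narrow side nearly along the finger line, and the dock's top corners at about (287,14), (394,17), (386,129), (287,126).

```bash
python3 - <<'E'
from h import *
p=cam('wrist');
a=atz(p,[[330,27],[361,27],[358,80],[326,79]],.146);print(a,a.mean(0))
def yaw(v):return np.arctan2(v[1],v[0])
print('sticker x-dir',yaw(a[0]-a[3]),yaw(a[1]-a[2]),'y-dir',yaw(a[0]-a[1])-np.pi/2)
b=atz(p,[[319,10],[372,12],[368,98],[316,95]],.144);print('head',b.mean(0),yaw(b[0]-b[3]),yaw(b[1]-b[2]),np.linalg.norm(b[0]-b[1]),np.linalg.norm(b[0]-b[3]))
d=atz(p,[[287,14],[394,17],[386,129],[287,126]],.06);print('dock',d.mean(0),yaw(d[0]-d[3]),yaw(d[1]-d[2]))
s=robot.observe();R=Ro.from_euler('xyz',s['tool_rot']).as_matrix()
for c in (a,b): print((R.T@(c.mean(0)-s['tool_pos']))*100)
E
```

```text
[[ 0.49559675 -0.38777402  0.146     ]
 [ 0.50110488 -0.40389196  0.146     ]
 [ 0.47518551 -0.41171599  0.146     ]
 [ 0.46979058 -0.39430671  0.146     ]] [ 0.48541943 -0.39942217  0.146     ]
sticker x-dir 0.24793588198053187 0.2931624870773321 y-dir 0.32929648803511435
head [ 0.48511872 -0.39962516  0.144     ] 0.28569922755595417 0.3119382272311313 0.029085831718642725 0.04375982220397881
dock [ 0.48506074 -0.39946935  0.06      ] 0.30221137829585615 0.300019148442953
[11.04219559  1.0028703   8.08105347]
[11.00721468  1.0123249   8.28106166]
```

```bash
python3 - <<'E'
from h import *
p=cam('top');q=cam('side')
for c in (p,q):
    r=robot.trace('reader',c)[0]['pixels'];v,u=np.nonzero(r);print(u.min(),u.max(),v.min(),v.max(),u.mean(),v.mean())
    for h in ([.4852,-.3995],[.4852,-.388]):print(np.round(proj(c,[[*h,.146],[*h,.11],[*h,.07]])).tolist())
    # box corner hull
    for m in ('medium_tile',):
        r=robot.trace(m,c)
        k=r[0]['pixels'].astype(np.uint8);cn=max(cv2.findContours(k,0,2)[0],key=cv2.contourArea);print(m,cv2.boxPoints(cv2.minAreaRect(cn)).tolist())
E
```

```text
476 504 266 288 490.0537037037037 276.8333333333333
[[498.0, 278.0], [493.0, 278.0], [487.0, 277.0]]
[[493.0, 278.0], [488.0, 278.0], [483.0, 277.0]]
medium_tile [[280.67999267578125, 260.239990234375], [285.20001220703125, 228.5999755859375], [317.5400390625, 233.219970703125], [313.02001953125, 264.8599853515625]]
359 376 129 158 367.2320675105485 143.65189873417722
[[367.0, 131.0], [367.0, 141.0], [366.0, 153.0]]
[[367.0, 133.0], [367.0, 143.0], [366.0, 154.0]]
medium_tile [[309.2069091796875, 256.4827575683594], [318.10345458984375, 234.24139404296875], [349.31036376953125, 246.72418212890625], [340.413818359375, 268.9655456542969]]
```

Call:
{"api": "apply_moves", "payload": {
  "motion": "100 4 0.3 0 0 0 0.03;100 4 0.4 0 0 0 0;100 3 0.3 2 0 0 0;100 0 0 2 0 0 0;100 0 0 0 0 0 0;100 0 0 0 0 0 0"
}}

```text
time: 3.12
tool_pos: [0.4864, -0.4013, 0.1876]
tool_rot: [3.141, -0.0, 0.3]
contact_force: [-0.7, -0.3, 1.1]
opening: 0.0917
grip_force: 0.0
```

```bash
python3 - <<'E'
from h import *
p=cam('wrist');save(p,'w2.png');print(robot.observe()['tool_pos'],robot.observe()['tool_rot'])
print(proj(p,[[.4852,-.3995,.146]]))
E
```

```text
[ 0.486398   -0.40148076  0.18795228] [ 3.13986501e+00 -7.89603417e-04  3.00257218e-01]
[[321.76240162 264.79124987]]
```

View pics/w2.png

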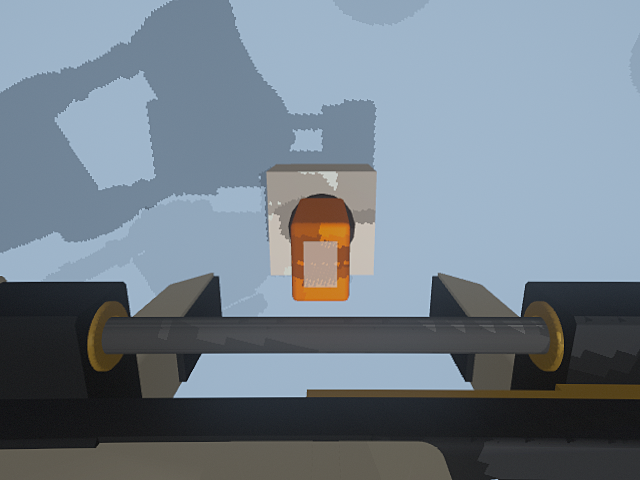

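The head's centre is at px (321,265), as predicted, and it is aligned with the fingers. Now down, grip and lift.

Call:
{"api": "apply_moves", "payload": {
  "motion": "100 0 -0.2 3 0 0 0;100 0 0 3 0 0 0;100 0 0 2.5 0 0 0;100 0 0 0.6 0 0 0;100 0 0 0 0 0 0;25 0 0 0 0 0 0;25 0 0 0 0 0 0;25 0 0 0 0 0 0;25 0 0 0 0 0 0;25 0 0 0 0 0 0",
  "force": 30
}}

```text
time: 4.42
tool_pos: [0.4858, -0.399, 0.0958]
tool_rot: [3.141, -0.0, 0.301]
contact_force: [-0.1, 0.5, -0.6]
opening: 0.0462
grip_force: 0.0
```

Call:
{"api": "apply_moves", "payload": {
  "motion": "0 0 0 0 0 0 0;0 0 0 0 0 0 0;0 0 0 0 0 0 0;0 0 0 0 0 0 0",
  "force": 30
}}

```text
time: 4.92
tool_pos: [0.4857, -0.3989, 0.0956]
tool_rot: [-3.141, 0.0, 0.301]
contact_force: [0.7, 0.2, -0.4]
opening: 0.0319
grip_force: 30.0
```

Call:
{"api": "apply_moves", "payload": {
  "motion": "0 0 0 -0.5 0 0 0;0 0 0 -1.5 0 0 0;0 0 0 -3 0 0 0;0 0 0 -4 0 0 0;0 0 0 -4 0 0 0;0 0 0 -2.5 0 0 0.06;0 0 0 -0.5 0 0 0.12;0 0 0 0 0 0 0.14;0 0 0 0 0 0 0.12;0 -0.5 -1.5 0 0 0 0;0 -1 -4.3 0 0 0 0;0 -1.5 -6 0 0 0 0;0 -1.5 -6 0 0 0 0;0 -1.5 -6 0 0 0 0;0 -1.5 -6 0 0 0 0;0 -1.5 -6 0 0 0 0;0 -1 -5 0 0 0 0;0 -1 -4 0 0 0 0;0 0 0 0 0 0 0;0 0 0 0 0 0 0"
}}

```text
time: 7.42
tool_pos: [0.4392, 0.0596, 0.2564]
tool_rot: [3.141, -0.001, -0.139]
contact_force: [0.3, -0.1, -2.1]
opening: 0.0319
grip_force: 30.0
```

```bash
python3 - <<'E'
from h import *
p=cam('wrist');save(p,'w3.png');s=robot.observe();print(s['tool_pos'],s['tool_rot'],s['contact_force'])
np.savez('w3.npz',R=p['R'],t=p['t'])
for t in ['medium_tile','reader','nose_tip']:
    r=robot.search_frame(t,p);print(t,[(np.round(x['centre'],3),round(x['score'],2)) for x in r[:2]])
E
```

```text
[0.43922006 0.05919998 0.25621766] [ 3.14117541e+00 -1.02159526e-03 -1.39831036e-01] [-1.13102405 -0.70878618 -2.55983942]
medium_tile [(array([0.552, 0.082, 0.063]), 0.82)]
reader [(array([0.458, 0.056, 0.302]), 0.65)]
nose_tip []
```

View pics/w3.png

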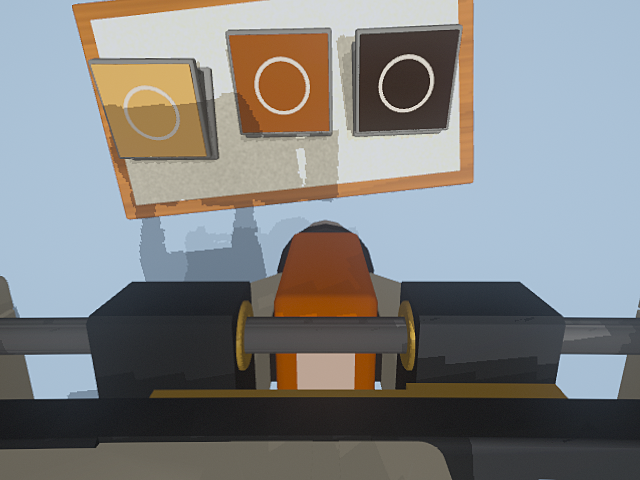

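The wrist view shows the reader held upright. The medium tile's corners are at (227,30), (331,28), (331,135), (241,137), and its ring centre is at (282,86). Next I fit the tile pose.

```bash
cat > fit.py <<'E'
from h import *
from scipy.optimize import least_squares
import sys
p=cam('wrist');img=p['img'].astype(int)
m=robot.trace('medium_tile',p)[0]['pixels'].astype(np.uint8)
m=cv2.morphologyEx(m,cv2.MORPH_CLOSE,np.ones((5,5)))
cn=max(cv2.findContours(m,0,2)[0],key=cv2.contourArea);hull=cv2.fillConvexPoly(np.zeros_like(m),cv2.convexHull(cn),1)
# ring pixels: bright & unsaturated within the hull (eroded)
inn=cv2.erode(hull,np.ones((9,9)))>0
ring=inn&(img[:,:,2]>110)
v,u=np.nonzero(ring);pts=np.c_[u,v].astype(np.float32)
e=cv2.fitEllipse(cv2.convexHull(pts));print('ring outer ellipse',e,len(u))
# tile face: saturated brown pixels
br=(hull>0)&((img[:,:,0]-img[:,:,2]>60)|ring);br=br.astype(np.uint8)
c=max(cv2.findContours(br,0,2)[0],key=cv2.contourArea)
eps=4
q=cv2.approxPolyDP(cv2.convexHull(c),eps,True)[:,0].astype(float);print('corners',q.tolist())
L=.039
def T(x):
    R=Ro.from_euler('ZY',[x[2],-x[3]]).as_matrix();return R,np.array([x[0],x[1],x[4]])
sq=np.array([[L,L,0],[L,-L,0],[-L,-L,0],[-L,L,0]])
th=np.linspace(0,2*np.pi,60,endpoint=False)
rg=.023*np.c_[np.cos(th),np.sin(th),0*th]
ec=np.array(e[0])
def res(x,full):
    R,t=T([*x[:3],x[3] if full else np.radians(18),x[4] if full else .064])
    P=proj(p,sq@R.T+t);r=np.concatenate([P-q[np.argmin(np.linalg.norm(q-a,axis=1))] for a in P]).reshape(-1)
    rr=cv2.fitEllipse(proj(p,rg@R.T+t).astype(np.float32));k=np.array(rr[0])-ec
    return np.r_[r,3*k]
x0=[.548,.083,-.14,np.radians(18),.064]
for full in (0,1):
    s=least_squares(res,x0,args=(full,));print(full,np.round(s.x,4),np.round(s.fun,1))
E
python3 fit.py
```

```text
Traceback (most recent call last):
  File "fit.py", line 5, in <module>
    m=robot.trace('medium_tile',p)[0]['pixels'].astype(np.uint8)
      ~~~~~~~~~~~~~~~~~~~~~~~~~~~~^^^
IndexError: list index out of range
```

```bash
python3 - <<'E'
s=open('fit.py').read()
i=s.index("m=robot.trace");j=s.index("# ring pixels")
s=s[:i]+"""u0,u1,v0,v1=map(int,sys.argv[1:5])
w=np.zeros(img.shape[:2],np.uint8);w[v0:v1,u0:u1]=1
b=(w>0)&(img[:,:,0]-img[:,:,2]>60)
b=cv2.morphologyEx(b.astype(np.uint8),cv2.MORPH_OPEN,np.ones((3,3)))
hull=cv2.fillConvexPoly(np.zeros_like(w),cv2.convexHull(max(cv2.findContours(b,0,2)[0],key=cv2.contourArea)),1)
"""+s[j:]
open('fit.py','w').write(s)
E
python3 fit.py 215 342 20 145
```

```text
ring outer ellipse ((280.8879089355469, 84.72088623046875), (54.56406784057617, 59.03932189941406), 150.5480194091797) 704
corners [[326.0, 33.0], [328.0, 129.0], [242.0, 131.0], [228.0, 35.0]]
0 [0.5306 0.0805 0.4127 0.3142 0.064 ] [ -23.4  -40.5   57.7  -96.3  104.7  -11.2   31.4   35.5 -107.4   57.5
  -26.3    1.7   20.7   86.8  -52.6  133.5 -109.4  -38.5  -28.3  -94.3
   18.7   -9.2  -54.6   37.5  -23.4  -40.5   57.7  -96.3  104.7  -11.2
   31.4   35.5   13.    60.4]
1 [ 0.5719  0.1999 -0.1841  1.5128 -1.3367] [ 35.9 -16.9  54.6 -16.1  55.8 -14.5  38.  -15.4 -50.1 -14.9 -31.4 -14.1
 -30.2 -12.5 -48.  -13.4 -50.1 -14.9 -31.4 -14.1 -30.2 -12.5 -48.  -13.4
  35.9 -16.9  54.6 -16.1  55.8 -14.5  38.  -15.4  21.6  91.7]
```

```bash
sed -i 's/\[P-q\[/[a-q[/' fit.py; python3 fit.py 215 342 20 145
```

```text
ring outer ellipse ((281.0959167480469, 84.67477416992188), (54.52906036376953, 59.07069778442383), 151.43479919433594) 709
corners [[326.0, 33.0], [328.0, 129.0], [242.0, 131.0], [228.0, 35.0]]
0 [ 0.5468  0.0815 -0.1166  0.3142  0.064 ] [-1.1 -0.6  0.9 -0.9  0.6  1.5 -0.7  1.5  0.1 -0.3]
1 [ 0.5474  0.082  -0.118   0.3464  0.0586] [-0.5  0.3  0.3  0.2 -0.1  0.4  0.   0.2  0.1 -0.4]
```

```bash
cat > go.py <<'E'
from h import *
import sys
# usage: x y z yaw gap tipx tipy [L]
x,y,z,yaw,gap,tx,ty,L=map(float,sys.argv[1:9])
Rt=Ro.from_euler('ZY',[yaw,-np.radians(18)]).as_matrix()@np.diag([1,-1,-1.]);
s=robot.observe();R=Ro.from_euler('xyz',s['tool_rot']).as_matrix()
goal=np.array([x,y,z])-Rt@[tx,ty,L+gap]
print('goal TCP',goal,'rotvec tool',Ro.from_matrix(R.T@Rt).as_rotvec())
print('shift cm in present axes',R.T@(goal-s['tool_pos'])*100,'after turn',Rt.T@(goal-s['tool_pos'])*100)
E
python3 go.py .547 .0815 .064 -.117 .03 0 0 .0896
```

```text
goal TCP [0.51029424 0.08581428 0.17774636] rotvec tool [ 0.00378754  0.31425048 -0.02300644]
shift cm in present axes [ 6.68429796 -3.60752959  7.78928669] after turn [ 4.02690303 -3.45027121  9.49983035]
```

Call:
{"api": "apply_moves", "payload": {
  "motion": "0 0.5 -0.5 0 0 0.06 -0.023;0 0.5 -0.7 0 0 0.1 0;0 1 -0.8 0 0 0.1 0;0 1 -0.8 1 0 0.054 0;0 1 -0.6 2 0 0 0;0 0 0 2.5 0 0 0;0 0 0 2 0 0 0;0 0 0 0 0 0 0;0 0 0 0 0 0 0"
}}

```text
time: 8.95
tool_pos: [0.5045, 0.0863, 0.1924]
tool_rot: [3.141, -0.315, -0.116]
contact_force: [-1.1, 0.6, -2.6]
opening: 0.0318
grip_force: 30.0
```

```bash
python3 - <<'E'
from h import *
p=cam('wrist');save(p,'w4.png');s=robot.observe();print(s['tool_pos'],s['tool_rot'],s['contact_force'],s['time'])
np.savez('w4.npz',R=p['R'],t=p['t'])
E
python3 go.py .547 .0815 .064 -.117 .03 0 0 .0896
```

```text
[0.50461482 0.08636568 0.19269764] [ 3.14101178 -0.31535961 -0.11614772] [ 0.19131972 -0.23788077 -2.31568226] 9.0
goal TCP [0.51029424 0.08581428 0.17774636] rotvec tool [ 0.00031701 -0.00120058  0.00081006]
shift cm in present axes [ 0.07864426 -0.01197707  1.59833588] after turn [ 0.08055361 -0.01153487  1.59824404]
```

View pics/w4.png

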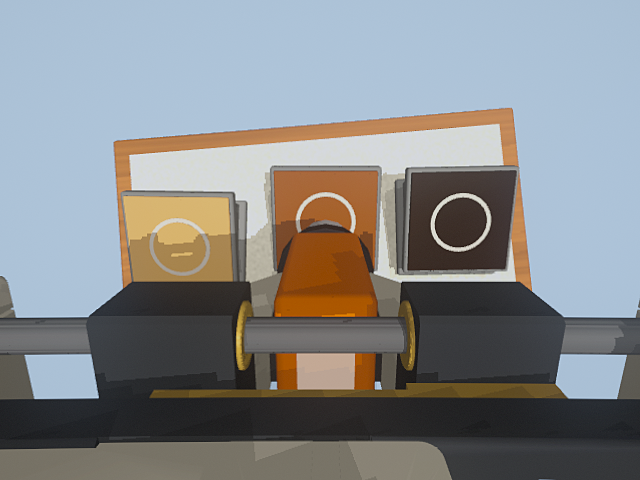

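The medium tile now looks square to the tool (edges at columns 272 and 379), and its ring centre is near (326,222), partly hidden by the head. Next I refine the pose with this view and the other cameras.

```bash
cat > fit2.py <<'E'
from h import *
from scipy.optimize import least_squares
L=.039
def T(x):return Ro.from_euler('ZY',[x[2],-np.radians(18)]).as_matrix(),np.array([x[0],x[1],.064])
s=robot.observe()
p=cam('wrist');img=p['img'].astype(int)
br=(img[:,:,0]-img[:,:,2]>60)
def edge(lo,hi,fixed,axis,first):
    out=[]
    for k in fixed:
        l=br[lo:hi,k] if axis==0 else br[k,lo:hi]
        i=np.nonzero(l)[0]; e=lo+(i.min()-.5 if first else i.max()+.5)
        out.append([k,e] if axis==0 else [e,k])
    return np.array(out)
r0=range(180,205,2)
E=[(edge(160,190,range(285,368,4),0,True),0,L),   # top edge  x=+L
   (edge(262,300,r0,1,True),1,L),(edge(350,388,r0,1,False),1,-L)]
wh=(img.min(2)>140);ringp=[]
for k in range(300,352,2):
    i=np.nonzero(wh[185:235,k])[0]
    if len(i): ringp.append([k,185+i.min()-.5])
ringp=np.array(ringp)
print([np.round(e[0][[0,-1]],1).tolist() for e in E],ringp[::6].tolist())
def res(x):
    R,t=T(x);r=[]
    for pts,ax,val in E:
        o,d=ray(p,pts);k=((t-o)@R[:,2])/(d@R[:,2]);X=(o+d*k[:,None]-t)@R
        r.append(X[:,ax]-val)
    o,d=ray(p,ringp);k=((t-o)@R[:,2])/(d@R[:,2]);X=(o+d*k[:,None]-t)@R
    r.append(np.hypot(X[:,0],X[:,1])-.023)
    return np.concatenate(r)*1000
f=least_squares(res,[.547,.0815,-.117],loss='soft_l1',x_scale=[.01,.01,.1]);print(np.round(f.x,4),'rms mm',np.sqrt((res(f.x)**2).mean()))
r=res(f.x);n=[len(e[0]) for e in E];print([round(a.mean(),2) for a in np.split(r,np.cumsum(n))])
R,t=T(f.x)
for n in('top','side'):
    c=cam(n);print(n,proj(c,[t]))
    i=c['img'].astype(int);save(c,n+'_b.png')
    q=proj(c,[t])[0].astype(int);w=i[q[1]-30:q[1]+30,q[0]-30:q[0]+30]
    cv2.imwrite('pics/%s_c.png'%n,cv2.resize(i[q[1]-45:q[1]+30,q[0]-50:q[0]+50,::-1].astype(np.uint8),None,fx=4,fy=4,interpolation=2))
    tip=s['tool_pos']+Ro.from_euler('xyz',s['tool_rot']).as_matrix()@[0,0,.0896];print('tip',tip,proj(c,[tip]))
E
python3 fit2.py; python3 -c "
import cv2,numpy as np
a=cv2.imread('pics/top_c.png');b=cv2.imread('pics/side_c.png');cv2.imwrite('pics/ts.png',np.hstack([a,b]))"
```

```text
[[[285.0, 170.5], [365.0, 170.5]], [[273.5, 180.0], [274.5, 204.0]], [[377.5, 180.0], [376.5, 204.0]]] [[300.0, 205.5], [312.0, 195.5], [324.0, 192.5], [336.0, 193.5], [348.0, 202.5]]
[ 0.5468  0.0815 -0.1187] rms mm 0.29861717000974647
[np.float64(0.04), np.float64(-0.3), np.float64(0.35), np.float64(-0.06)]
top [[299.2431594  248.37851249]]
tip [0.53221174 0.08309347 0.10751629] [[297.45772374 253.38274347]]
side [[329.78861278 249.15747791]]
tip [0.53221174 0.08309347 0.10751629] [[335.43421428 236.19793658]]
```

View pics/ts.png

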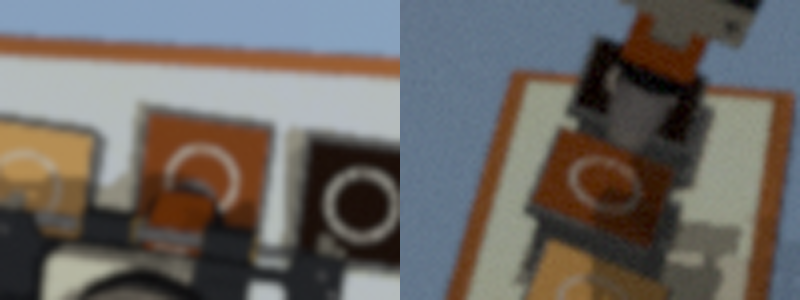

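The top and side crops show the barrel above the medium ring. In the side crop the nose is near (635,135), against a predicted (626,129), so the reader sits as expected in the hand. Now the approach.

```bash
python3 go.py .5468 .0815 .064 -.118 .004 0 0 .0896
```

```text
goal TCP [0.51807714 0.08490512 0.15301889] rotvec tool [-8.24360696e-05 -1.35355813e-03  1.83592007e-03]
shift cm in present axes [ 0.06729711 -0.00691835  4.18927035] after turn [ 0.07295434 -0.00739243  4.18917484]
```

Call:
{"api": "apply_moves", "payload": {
  "motion": "0 0.05 0 1 0 -0.001 0.002;0 0 0 1 0 0 0;0 0 0 1 0 0 0;0 0 0 0.7 0 0 0;0 0 0 0.4 0 0 0;0 0 0 0.1 0 0 0;0 0 0 0 0 0 0;0 0 0 0 0 0 0"
}}

```text
time: 10.15
tool_pos: [0.5177, 0.0848, 0.1523]
tool_rot: [3.142, -0.314, -0.118]
contact_force: [0.5, 0.6, -2.0]
opening: 0.032
grip_force: 30.0
```

```bash
cat > st.py <<'E'
from h import *
S=[]
for i in range(4):
    cam('wrist');S.append(robot.observe())
s=S[-1];R=Ro.from_euler('xyz',s['tool_rot']).as_matrix()
F=np.mean([a['contact_force'] for a in S],0)
print(s['time'],s['tool_pos'],'F world',F,'F tool',R.T@F,s['grip_force'],s['opening'])
E
python3 st.py;python3 go.py .5468 .0815 .064 -.118 0 0 0 .0896
```

```text
10.35 [0.51764822 0.08483268 0.15212118] F world [ 0.37895452  0.11603445 -2.53012962] F tool [-0.43495078 -0.16015116  2.51868931] 29.979804754257202 0.031981013795300724
goal TCP [0.51930462 0.0847596  0.14921466] rotvec tool [ 1.25654845e-04  7.92211354e-04 -1.32905269e-05]
shift cm in present axes [ 0.06769845 -0.01228514  0.32746653] after turn [ 0.06743916 -0.01224309  0.3275216 ]
```

Call:
{"api": "apply_moves", "payload": {
  "motion": "0 0.07 0 0.1 0 0 0;0 0 0 0.1 0 0 0;0 0 0 0.1 0 0 0;0 0 0 0.1 0 0 0;0 0 0 0.1 0 0 0;0 0 0 0 0 0 0;0 0 0 0 0 0 0"
}}

```text
time: 11.22
tool_pos: [0.5198, 0.0846, 0.1475]
tool_rot: [3.141, -0.313, -0.118]
contact_force: [-0.0, -0.8, -1.3]
opening: 0.0322
grip_force: 30.0
```

```bash
python3 st.py
```

```text
11.425 [0.51976366 0.08455749 0.14741615] F world [-0.59593878 -0.20615432 -0.96061054] F tool [-0.83572505  0.27477056  0.73924287] 29.97992992401123 0.03168439122996657
```

Call:
{"api": "apply_moves", "payload": {
  "motion": "0 0 0 0.1 0 0 0;0 0 0 0.1 0 0 0;0 0 0 0.1 0 0 0;0 0 0 0.05 0 0 0;0 0 0 0 0 0 0;0 0 0 0 0 0 0;0 0 0 0 0 0 0"
}}

```text
time: 12.3
tool_pos: [0.5209, 0.0844, 0.1441]
tool_rot: [3.141, -0.313, -0.118]
contact_force: [-1.0, -0.3, 0.8]
opening: 0.0319
grip_force: 30.0
```

```bash
python3 st.py; python3 go.py .5468 .0815 .064 -.118 -.006 0 0 .0896; python3 - <<'E'
from h import *
p=cam('wrist');q=cam('side');save(q,'side_e.png')
a=p['img'][140:340,220:440,::-1];b=q['img'][200:300,280:390,::-1]
a=cv2.resize(a,(440,400));b=cv2.resize(b,(352,320),interpolation=2)
c=np.zeros((400,792,3),np.uint8);c[:,:440]=a;c[:320,440:]=b;cv2.imwrite('pics/end.png',c)
E
```

```text
12.5 [0.52087109 0.08441125 0.14408125] F world [-1.41661591  0.33258655  0.62345976] F tool [-1.18365878 -0.16319959 -1.03847692] 29.97982621192932 0.031639223879486984
goal TCP [0.52114583 0.08454132 0.14350832] rotvec tool [ 1.81699349e-04  1.10879954e-03 -9.49638927e-05]
shift cm in present axes [ 0.00685459 -0.01616316  0.06243567] after turn [ 0.00678689 -0.01615117  0.06244617]
```

View pics/end.png

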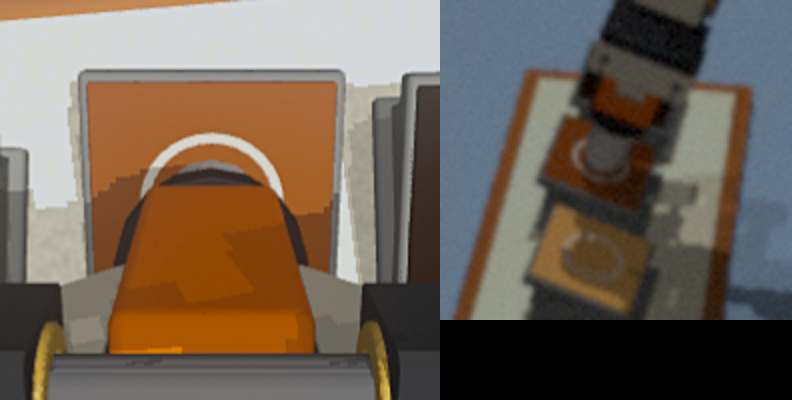

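The wrist crop shows the nose centred in the ring (columns 210 and 213). The side crop shows the barrel's end in the ring's middle, near (602,162). The force is about 3.6 N, so the nose is about 6 mm in.

```bash
python3 -c "
from cell import robot
print(robot.hand_in())"
```

```text
the job is handed in; nothing more can be done
None
```

I handed the job in with the gripper still holding the reader on the medium-brown tile: nose centred in the ring by camera, square to the slope, about 3.6 N and so roughly 6 mm in. The hand-in gave no verdict.

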